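# Feed a row of test carriers into the reader

## Robot

A 6-joint arm with a two-finger parallel gripper is mounted at the origin on the work surface. World frame = base frame: x ahead of the robot, y to its left, z up, the work surface at z = 0. Lengths are in m, angles in rad, forces in N, time in s.
With the tool pointing down it reaches from about 0.275 to 0.75 m from the base axis. Payload 10.2 kg.
Tool frame: the origin (TCP) lies midway between the tips of the shut fingers; the grasp point (between the pads) lies 19 mm behind it; z points along the fingers, y is the direction in which the jaws open and shut (so a half turn about z gives the same grasp; the last joint's range is limited). The gripper opens to 85 mm and grips with 20 to 120 N. Pads are 22 mm wide; open, the fingers measure 114 mm over their backs; the gripper's body (76 mm by 85 mm) begins 54 mm behind the grasp point. The pads swing forward as they close: fully open they stand 13 mm farther back than shut.
Start: joints at [-1.571, 0.313, 1.498, -0, 1.331, -0.223], TCP at [0.116, -0.512, 0.231] pointing down, gripper open.
Joint ranges: [-2.94, 2.94], [-0.97, 2.17], [0.19, 2.56], [-1.23, 4.37], [0.02, 3.11], [-2.88, 2.88]. Speed limits (rad/s): [2.39, 2.39, 3.01, 3.14, 3.14, 3.14].

## Interface

Orientations are given as a 3x3 rotation matrix whose columns are the frame's x, y, z axes.
In Python, from cell import env, planner, imaging, order gives the robot as it stands. Calls block until the motion is done:
- env.move_pose(position, orientation): joint-space move of the TCP to a pose.
- env.move_straight(position, attitude=None, vel=0.15, stop_force=None): straight line of the TCP; attitude=None keeps the orientation; vel is the mean speed in m/s. With stop_force (N) it stops when the force on the tool has changed by that much, and returns True; else False.
- env.move_j(angles): joint-space move.
- env.command_gripper(opening, strength=None): opening from 0.0 (shut) to 1.0 (fully open); strength is the grip in N (None keeps the last); returns when the fingers have stopped.
- env.dwell(seconds).
- planner.inverse_kinematics(position, orientation): joint angles nearest the present ones, or None.
- imaging.snapshot(name): name is "scene" or "top" or "wrist"; returns the picture (480x640x3 uint8, red, green, blue); there is no depth.
- imaging.get_calibration(name): a dict with "fx", "fy", "cx", "cy" (pixels), "R" (3x3) and "t" (3): a world point X has camera coordinates R X + t. Camera axes: x right, y down, z forward; pixel columns grow to the right and rows downward; lengths in m; the calibration is good to about 2 mm. A picture is of the moment at which its call begins: read the wrist's pose just before it. get_calibration takes no time and is no camera call; for the wrist camera it gives the pose at the moment of the call.
A pose or a line that the arm cannot do raises env.PlanningError and nothing moves.
- order.hand_in(): hands the job in, once; it reports no verdict.
Readings, each from a call of its own:
- env.get_clock(): time.
- env.get_joint_pos(): joint angles.
- env.get_qvel(): joint speeds.
- env.get_effort(): joint torques, N m.
- env.get_tool_pos(): TCP position.
- env.get_tool_rot(): TCP orientation.
- env.get_ft_force(): force on the tool from outside, world axes, zero at the start.
- env.get_wrist_torque(): the same for the moment, N m.
- env.get_grip_width(): opening from 0.0 (shut) to 1.0 (fully open).
Only numpy, scipy, OpenCV 4.12 (cv2) and the standard library are available. Lean on these libraries where they do the work, as an engineer would, in place of code of your own. Each camera call takes 0.05 s, during which the arm holds its last target. There are 200 camera calls.

## Task

Push the four test carriers standing in the reader's loading lane along together, as one closed row, until the front one is fully home against the end stop and no gaps are left. Then press the green start button on the reader right down, let it come up and move clear. Only push: do not lift or tip a carrier, let the row come apart or press start early, and leave everything else on the table where it stands.

Things in the scene. Friction and masses are not known exactly. Their poses are not given: they have to be found in the camera images.
- feeder: fixed bench reader with loading lane. Origin on the table under the lane's axis; y along the lane towards the reader (within 0.35 rad of world y), z up. Lane: aluminium channel, y = -210 to the stop at 132, -y end open, floor 6 above the table, 43 wide inside, side walls 5 thick with tops 16 above the table. White reader 150 (x) x 140 (y) x 70 high from y = 135 to 275, green start button on top
- stop (a point): middle of the end stop's face at the level of the lane's floor; axes as the feeder's. The stop is a black plate 60 wide and 58 high on the reader's front. With the row home the four carrier origins lie at about y = -21, -63, -105 and -147 from here
- start_top (a point): centre of the top of the green start button (30 across) on the reader's top, in the feeder's frame at x = -45, y = 205, z = 92; it stands 10 proud of a grey collar 46 across; pressed straight down
- start (a joint): travel of the start button in m: 0 up, 0.006 fully down; it springs back, fully down takes 5 N
- carrier_red: white plastic test carrier, red caps and band, only to be pushed: block 40 wide x 42 along the lane x 40 high, four caps 15 across stand 12 above it (52 in all), 60 to 130 g. Origin: centre of its underside; z up, y along the lane towards the stop. Four carriers stand in a row in the lane, in any colour order, flat ends all but touching (0.2 gaps)
- carrier_yellow: white plastic test carrier, yellow caps and band, only to be pushed: block 40 wide x 42 along the lane x 40 high, four caps 15 across stand 12 above it (52 in all), 60 to 130 g. Origin: centre of its underside; z up, y along the lane towards the stop. Four carriers stand in a row in the lane, in any colour order, flat ends all but touching (0.2 gaps)
- carrier_green: white plastic test carrier, green caps and band, only to be pushed: block 40 wide x 42 along the lane x 40 high, four caps 15 across stand 12 above it (52 in all), 60 to 130 g. Origin: centre of its underside; z up, y along the lane towards the stop. Four carriers stand in a row in the lane, in any colour order, flat ends all but touching (0.2 gaps)
- carrier_blue: white plastic test carrier, blue caps and band, only to be pushed: block 40 wide x 42 along the lane x 40 high, four caps 15 across stand 12 above it (52 in all), 60 to 130 g. Origin: centre of its underside; z up, y along the lane towards the stop. Four carriers stand in a row in the lane, in any colour order, flat ends all but touching (0.2 gaps)
- spare: bystander: a fifth carrier, same shape, orange caps, standing on the table beside the lane; not part of the row. Origin: centre of its underside
- squeeze_bottle: bystander: white bottle 66 across, 190 high; origin under its centre
- glove_box: bystander: blue and white glove carton 230 x 120 x 70 high (81 with the glove on top); origin under its centre
- tube_rack: bystander: white rack 190 x 90, 68 high with its coloured tubes; origin under its centre
- gel: bystander: clear gel bottle 56 across, 130 high; origin under its centre
- cassette: bystander: flat white test cassette 22 x 70 x 6 high lying beside the lane; origin under its centre
- dropper: bystander: small white dropper bottle 28 across, 55 high, beside the lane; origin under its centre
Things that resemble listed ones, but are neither listed nor needed, are in the scene too. What is shaped like the carrier_blue but black or pink is not meant. Leave any brown look-alike of the carrier_yellow alone.

How it is judged:
By the outcome, as a careful person would: the job done as asked, in the order asked, and still so for the second after the job is handed in, with the robot touching nothing.
It also fails if it takes over 42 s, if anything falls off the work surface, if the arm or the gripper's body presses on something with over 40 N, if the wrist force passes 120 N, or if a joint passes its speed limit or range.

## Working session

There is one attempt and no reset: what is moved stays moved. The work goes in short steps, each a Python script; the robot and the scene stay as the last script left them, time stands still between calls to the robot, and variables do not carry over. Pictures are saved under pics/ and viewed, about 8 in all and at most 12, crops included, and the job is handed in when it is done.

```bash
ls; mkdir -p pics; python3 - <<'E'
from cell import env, planner, imaging, order
import cv2,numpy as np
for n in ("top","scene"):
    im=imaging.snapshot(n); cv2.imwrite(f"pics/{n}0.png",im[:,:,::-1])
    c=imaging.get_calibration(n); print(n,{k:np.round(v,3).tolist() for k,v in c.items()})
print(env.get_clock())
E
```

```text
pics
top {'fx': 604.052, 'fy': 604.052, 'cx': 325.625, 'cy': 238.531, 'R': [[0.011, -1.0, 0.008], [-0.991, -0.012, -0.13], [0.13, -0.007, -0.992]], 't': [-0.021, 0.529, 1.346]}
scene {'fx': 599.022, 'fy': 599.022, 'cx': 310.6, 'cy': 242.185, 'R': [[-0.67, 0.742, -0.017], [0.596, 0.525, -0.608], [-0.442, -0.417, -0.794]], 't': [0.35, -0.262, 1.594]}
0.1
```

View pics/top0.png

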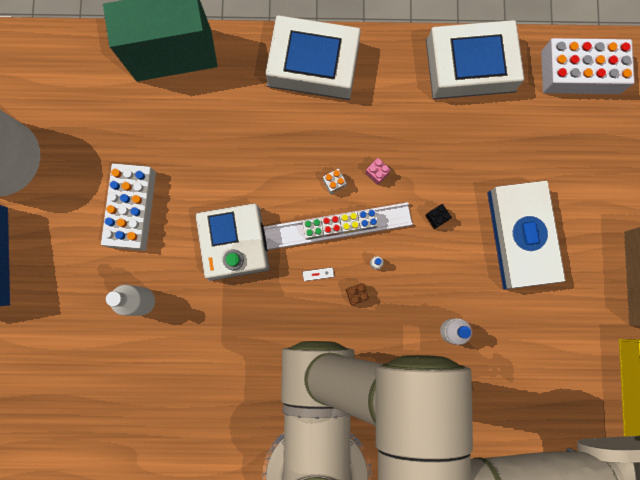

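View pics/scene0.png

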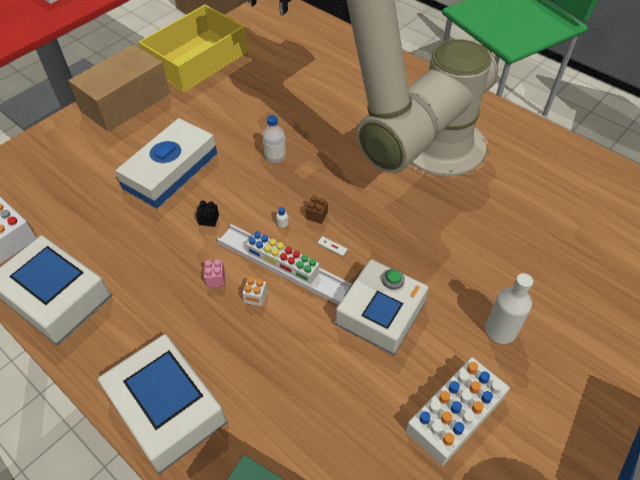

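The row runs, front to rear, green (313,228), red (331,225), yellow (350,221), blue (368,218). The reader is on the left with its start button at (233,260), and the lane's open end is at (411,214). The look-alikes are black (438,216), pink (378,170), brown (357,294), and the orange spare (334,180). None of these is in the lane, so I leave them alone.

```bash
cat > h.py <<'E'
from cell import env, planner, imaging, order
import cv2,numpy as np
def ray(n,uv,c=None):
    c=c or imaging.get_calibration(n); R=np.array(c['R']);t=np.array(c['t'])
    d=R.T@np.array([(uv[0]-c['cx'])/c['fx'],(uv[1]-c['cy'])/c['fy'],1]); return -R.T@t,d/np.linalg.norm(d)
def onplane(n,uv,z,c=None):
    o,d=ray(n,uv,c); return o+d*(z-o[2])/d[2]
def blobs(im,col,roi,amin=4,V=60):
    h=cv2.cvtColor(im,cv2.COLOR_RGB2HSV); H,S,Vv=[h[...,i].astype(int) for i in range(3)]
    rng={'red':(H<6)|(H>174),'yellow':(H>23)&(H<35),'green':(H>45)&(H<85),'blue':(H>100)&(H<125)}[col]
    m=(rng&(S>130)&(Vv>V)).astype(np.uint8); k=np.zeros_like(m); x0,y0,x1,y1=roi; k[y0:y1,x0:x1]=1
    n,l,s,c=cv2.connectedComponentsWithStats(m*k)
    return [(int(s[i,4]),np.round(c[i],1).tolist()) for i in range(1,n) if s[i,4]>=amin]
E
python3 - <<'E'
from h import *
im=imaging.snapshot("top"); sc=imaging.snapshot("scene")
for col in('green','red','yellow','blue'):
    for n,i,roi in(("top",im,(295,200,385,245)),("scene",sc,(240,228,325,280))):
        b=blobs(i,col,roi); print(col,n,b)
        if n=='top':print([np.round(onplane(n,x[1],.056)*1e3,1).tolist()[:2] for x in b])
for n,i,roi in(("top",im,(215,245,250,275)),("scene",sc,(380,262,410,290))):
    b=blobs(i,'green',roi,20); print('btn',n,b,[np.round(onplane(n,x[1],.090)*1e3,1).tolist() for x in b])
a=np.hstack([cv2.resize(im[190:285,255:455],None,fx=4,fy=4,interpolation=cv2.INTER_CUBIC)])
b=cv2.resize(sc[215:305,205:405],None,fx=4,fy=4,interpolation=cv2.INTER_CUBIC)[:220]
cv2.imwrite("pics/crop1.png",np.vstack([a,b])[:600,:,::-1])
E
```

```text
green top [(24, [307.9, 223.3]), (24, [316.3, 222.0]), (24, [317.9, 230.7]), (22, [309.1, 232.1])]
[[560.4, 25.9], [563.6, 7.0], [543.8, 3.1], [540.4, 22.9]]
green scene [(33, [304.6, 257.8]), (64, [309.9, 265.2]), (32, [299.7, 264.4]), (20, [301.5, 276.0])]
red top [(30, [334.6, 218.6]), (28, [326.0, 220.4]), (29, [336.1, 227.5]), (28, [327.5, 228.8])]
[[571.9, -34.2], [567.5, -14.9], [551.6, -37.8], [548.4, -18.5]]
red scene [(80, [285.9, 252.9]), (77, [293.5, 256.7]), (28, [285.0, 267.5])]
yellow top [(31, [353.1, 215.7]), (31, [344.4, 217.1]), (32, [345.8, 225.7]), (32, [354.5, 224.5])]
[[579.1, -76.0], [575.6, -56.4], [556.0, -59.7], [559.0, -79.3]]
yellow scene [(74, [270.1, 245.1]), (73, [277.3, 248.8]), (25, [269.6, 259.8])]
blue top [(28, [371.4, 212.6]), (24, [362.7, 214.0]), (26, [373.0, 221.3]), (26, [364.3, 222.7])]
[[586.7, -117.4], [583.3, -97.7], [566.8, -121.1], [563.4, -101.4]]
blue scene [(61, [254.1, 237.5]), (68, [261.7, 241.1]), (25, [254.0, 252.0])]
btn top [(138, [232.1, 259.0])] [[474.3, 189.1, 90.0]]
btn scene [(143, [393.4, 276.2])] [[479.1, 192.5, 90.0]]
```

View pics/crop1.png

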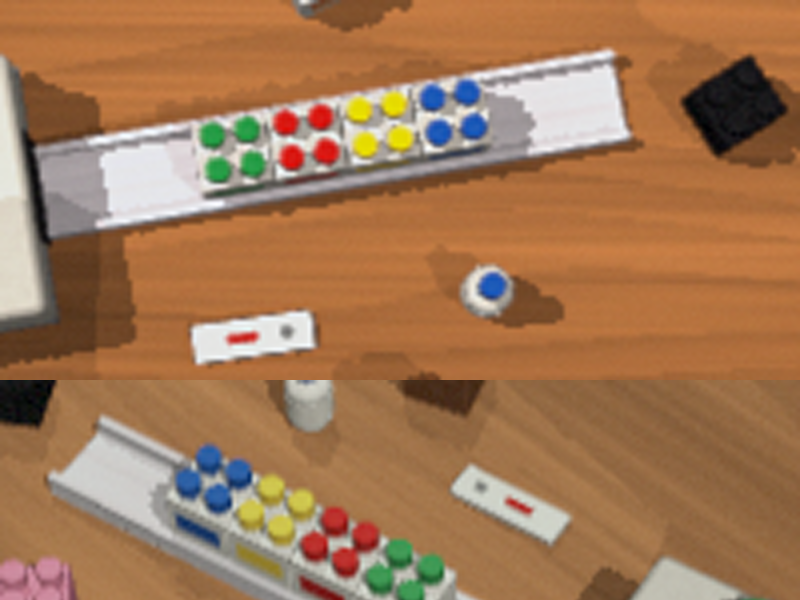

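The crop confirms the four row carriers and a clear lane ahead of them. Next I shut the gripper, hover behind blue and check with the wrist camera.

```bash
cat >> h.py <<'E'
u=np.array([-.1818,.9833,0]); v=np.array([.9833,.1818,0])
blue=np.array([.57505,-.1094,0])
def rot(s): return np.column_stack([s*u,-s*v if True else 0,[0,0,-1]])
E
python3 - <<'E'
from h import *
p=blue-.055*u+[0,0,.16]
best=None
for s in(1,-1):
    Rm=rot(s)
    if np.linalg.det(Rm)<0: Rm[:,1]*=-1
    q=planner.inverse_kinematics(p,Rm); print(s,np.linalg.det(Rm),q)
    if q is not None:
        c=np.abs(np.array(q)-env.get_joint_pos()).max()
        if best is None or c<best[0]: best=(c,Rm)
env.move_pose(p,best[1]); env.command_gripper(0.0)
print(best, env.get_tool_pos(),env.get_clock(),env.get_ft_force())
c=imaging.get_calibration("wrist"); im=imaging.snapshot("wrist"); cv2.imwrite("pics/w1.png",im[:,:,::-1])
print({k:np.round(x,3).tolist() for k,x in c.items()})
np.save("w1.npy",c,allow_pickle=True)
E
```

```text
1 0.9999301299999999 [-4.65124077e-01  5.51963383e-01  1.33243603e+00 -4.44089210e-16
  1.25719324e+00 -6.47947183e-01]
-1 0.9999301299999999 [-4.65124077e-01  5.51963383e-01  1.33243603e+00 -4.44089210e-16
  1.25719324e+00  2.49364547e+00]
(np.float64(1.1062625601527534), array([[-0.1818,  0.9833,  0.    ],
       [ 0.9833,  0.1818,  0.    ],
       [ 0.    ,  0.    , -1.    ]])) [ 0.58504642 -0.16345944  0.15999589] 3.075 [0.45299935 0.53373677 0.15436502]
{'fx': 366.714, 'fy': 366.714, 'cx': 320.056, 'cy': 244.477, 'R': [[0.983, 0.182, 0.001], [0.173, -0.935, 0.309], [0.057, -0.304, -0.951]], 't': [-0.547, -0.271, 0.229]}
```

View pics/w1.png

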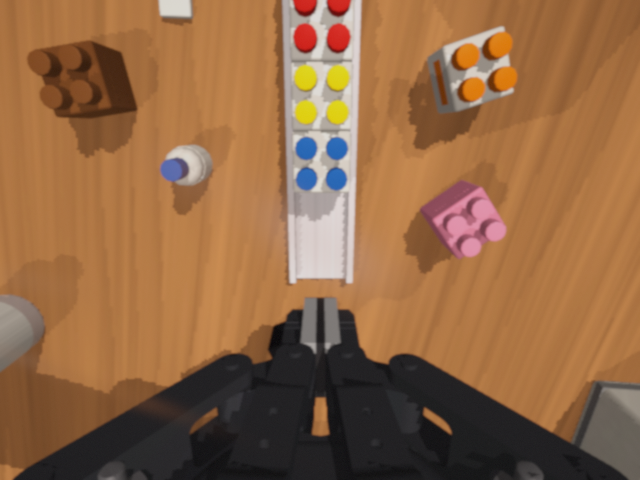

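The wrist view shows the lane running straight up the picture, with its axis at column ~321. The blue caps are at (306,148), (337,148), (306,179), (336,179) and the fingers sit behind them at column ~320. I compute the positions again from this view.

```bash
python3 - <<'E'
from h import *
c=np.load("w1.npy",allow_pickle=True).item(); im=cv2.imread("pics/w1.png")[:,:,::-1].copy()
P=[]
for col,roi in(('yellow',(285,60,360,130)),('blue',(285,130,360,195))):
    b=[x for x in blobs(im,col,roi,40)]; p=np.array([onplane("wrist",x[1],.0575,c) for x in b]); print(col,len(b),np.round(p.mean(0)*1e3,1)); P.append(p.mean(0))
for uv,z in (((292,280),.016),((350,280),.016),((288,140),.016),((356.5,140),.016)):
    print(uv,np.round(onplane("wrist",uv,z,c)*1e3,1))
d=P[0]-P[1];print(d/np.linalg.norm(d),np.linalg.norm(d), 'lat of blue vs top est',(P[1]-blue)@v,'along',(P[1]-blue)@u)
for n in("top","scene"):
    pass
# triangulate button
o1,d1=ray("top",(232.1,259.0));o2,d2=ray("scene",(393.4,276.2))
A=np.column_stack([d1,-d2]);s=np.linalg.lstsq(A,o2-o1,rcond=None)[0];print('btn tri',o1+s[0]*d1,o2+s[1]*d2)
E
```

```text
yellow 4 [569.2 -66.4  57.5]
blue 4 [ 576.7 -107.3   57.5]
(292, 280) [ 571.  -210.9   16. ]
(350, 280) [ 619.4 -202.    16. ]
(288, 140) [550.  -98.8  16. ]
(356.5, 140) [600.6 -89.4  16. ]
[-0.17989813  0.98368525  0.        ] 0.04159833359255224 lat of blue vs top est 0.0020092766377740874 along 0.0017506357632550021
btn tri [0.47490602 0.190143   0.08310185] [0.47492454 0.19011668 0.08309971]
```

```bash
python3 - <<'E'
from h import *
b=np.array([.5762,-.1083,0]); at=lambda s,z: b+s*u+[0,0,z]
Rm=env.get_tool_rot()
env.move_pose(at(-.055,.05),Rm); env.move_straight(at(-.055,.021),vel=.06)
f0=env.get_ft_force()
print(env.move_straight(at(-.027,.021),vel=.015,stop_force=6), (env.get_tool_pos()-b)@u, env.get_ft_force()-f0)
print(env.move_straight(at(.035,.021),vel=.022,stop_force=15), (env.get_tool_pos()-b)@u, env.get_ft_force()-f0,env.get_clock())
im=imaging.snapshot("top");sc=imaging.snapshot("scene")
for col in('green','red','yellow','blue'):
    k=[onplane("top",x[1],.056) for x in blobs(im,col,(265,200,385,247))]; print(col,len(k),np.round(np.mean(k,0)*1e3,1))
cv2.imwrite("pics/mid.png",np.vstack([cv2.resize(i,None,fx=4,fy=4,interpolation=cv2.INTER_CUBIC) for i in(im[200:275,250:450],sc[222:297,210:410])])[:,:,::-1])
E
```

```text
False -0.02705112587778314 [ 1.25890201 -1.6796717   0.02270944]
False 0.034991785378168 [ 0.49130907 -0.47518912  0.43173659] 9.2583
green 4 [539.7  80.5  56. ]
red 4 [547.5  39.6  56. ]
yellow 1 [564.7  14.5  56. ]
blue 0 nan
  return _methods._mean(a, axis=axis, dtype=dtype,
  ret = ret.dtype.type(ret / rcount)
```

View pics/mid.png

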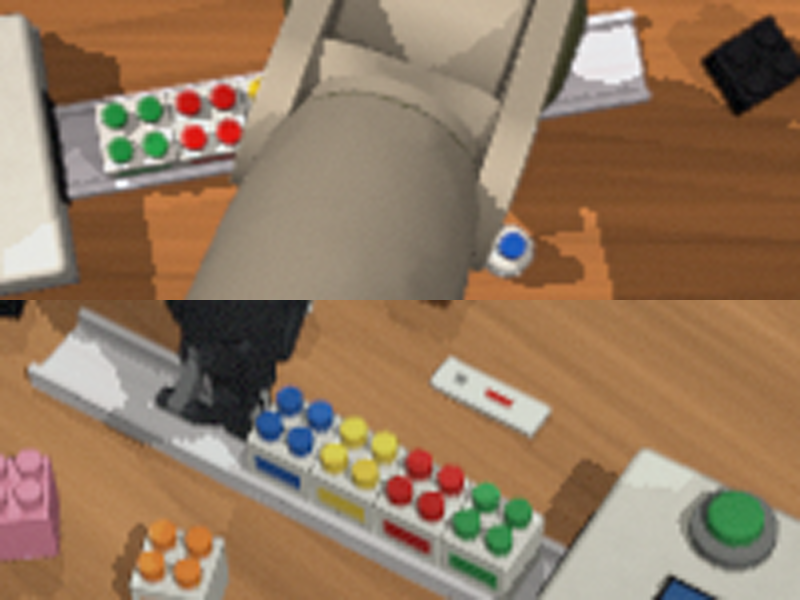

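The row is closed (blue, yellow, red, green), upright, and about 26 mm short of the stop.

```bash
python3 - <<'E'
from h import *
b=np.array([.5762,-.1083,0]); at=lambda s,z: b+s*u+[0,0,z]
f0=env.get_ft_force()
print(env.move_straight(at(.052,.021),vel=.02,stop_force=15), (env.get_tool_pos()-b)@u)
print(env.move_straight(at(.075,.021),vel=.008,stop_force=12), (env.get_tool_pos()-b)@u, env.get_ft_force()-f0,env.get_clock())
env.dwell(.3); print((env.get_tool_pos()-b)@u,env.get_ft_force()-f0)
im=imaging.snapshot("top");sc=imaging.snapshot("scene")
for col in('green','red'):
    k=[onplane("top",x[1],.056) for x in blobs(im,col,(265,200,385,247))]; print(col,len(k),np.round(np.mean(k,0)*1e3,1))
cv2.imwrite("pics/home.png",np.vstack([cv2.resize(i,None,fx=4,fy=4,interpolation=cv2.INTER_CUBIC) for i in(im[200:275,230:430],sc[232:307,230:430])])[:,:,::-1])
E
```

```text
False 0.05222064899943804
True 0.05925227979368285 [ 0.01638492  0.2086115  -0.09830952] 11.7
0.059271220727358964 [ 0.78440645  1.84657283 -0.72616147]
green 4 [535.1 104.8  56. ]
red 4 [543.   63.8  56. ]
```

View pics/home.png

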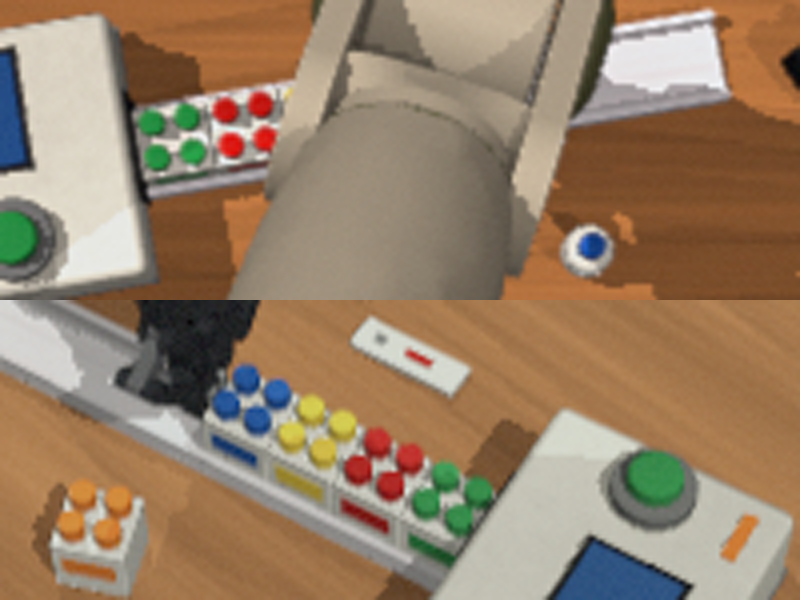

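The row looks home, with green against the black plate. The force fell off after the stop, so I press again slowly to confirm it.

```bash
python3 - <<'E'
from h import *
b=np.array([.5762,-.1083,0]); at=lambda s,z: b+s*u+[0,0,z]
print(env.get_ft_force())
for k in range(2):
    s0=(env.get_tool_pos()-b)@u
    r=env.move_straight(at(s0+.006,.021),vel=.004,stop_force=18)
    print(r,s0,(env.get_tool_pos()-b)@u,env.get_ft_force(),env.get_clock())
im=imaging.snapshot("top")
for col in('green','red'):
    k=[onplane("top",x[1],.056) for x in blobs(im,col,(265,200,385,247))]; print(col,len(k),np.round(np.mean(k,0)*1e3,1))
E
```

```text
[ 0.27223921 -1.22652216  0.5685286 ]
True 0.059265073644930735 0.059145963372333334 [-0.05019216 -2.68245367 -1.42971164] 12.9583
True 0.059145963372333334 0.05900944286776236 [ 0.87946418 -2.3598283  -0.31834074] 13.8417
green 4 [535.1 104.8  56. ]
red 4 [543.2  64.   56. ]
```

The row doesn't move under 18 N, so it is home. Next I back off, rise, and refine the button position from the wrist camera.

```bash
python3 - <<'E'
from h import *
p=env.get_tool_pos(); Rm=env.get_tool_rot()
env.move_straight(p-.03*u,vel=.04); q=p-.03*u; q[2]=.17
env.move_straight(q,vel=.12)
bt=np.array([.4763,.1915,0]); env.move_pose(bt-.06*u+[0,0,.19],Rm)
c=imaging.get_calibration("wrist"); im=imaging.snapshot("wrist"); cv2.imwrite("pics/w2.png",im[:,:,::-1])
b=blobs(im,'green',(0,0,640,480),400); print(b,[np.round(onplane("wrist",x[1],.0905,c)*1e3,1) for x in b],env.get_clock())
t=imaging.snapshot("top")
for col in('green','red','yellow','blue'):
    k=[onplane("top",x[1],.056) for x in blobs(t,col,(265,200,365,247))]; print(col,len(k),np.round(np.mean(k,0)*1e3,1) if k else '')
w=cv2.resize(im,(400,300));w2=cv2.resize(t[200:275,250:350],(400,300),interpolation=cv2.INTER_CUBIC)
sc=imaging.snapshot("scene")[215:305,220:440]
cv2.imwrite("pics/chk.png",np.vstack([np.hstack([w,w2]),cv2.resize(sc,(800,300),interpolation=cv2.INTER_CUBIC)])[:,:,::-1])
E
```

```text
[(1566, [316.7, 155.1])] [array([476.1, 191.6,  90.5])] 17.15
green 1 [526.6  89.5  56. ]
red 4 [543.1  63.6  56. ]
yellow 4 [551.2  22.3  56. ]
blue 4 [558.6 -19.1  56. ]
```

View pics/chk.png

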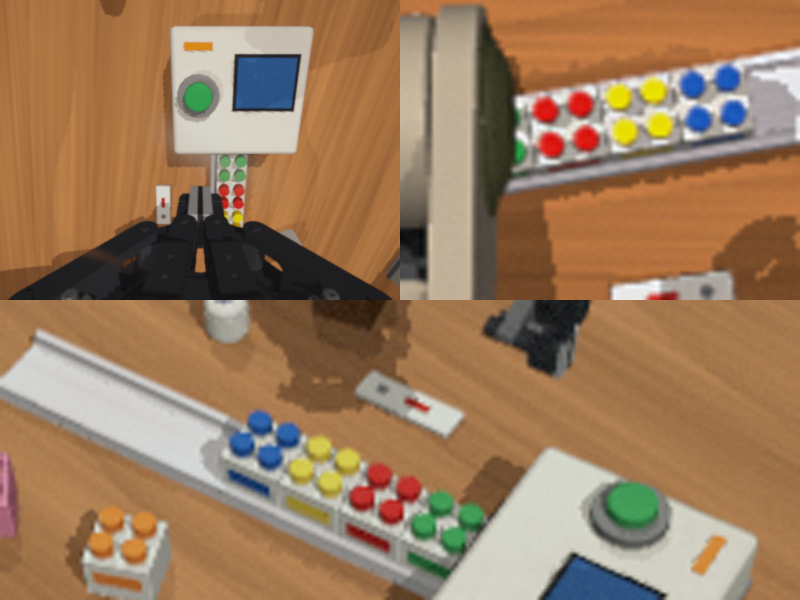

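The row is closed with even 42 mm spacing (red, yellow and blue centroids), and the button is confirmed at (476.1, 191.6) mm. Now I press it.

```bash
python3 - <<'E'
from h import *
bt=np.array([.4761,.1916,0]); Rm=env.get_tool_rot()
env.move_pose(bt+[0,0,.112],Rm); f0=env.get_ft_force()
r=env.move_straight(bt+[0,0,.079],vel=.015,stop_force=16)
print(r,env.get_tool_pos(),env.get_ft_force()-f0,env.get_clock())
env.dwell(.3); print(env.get_tool_pos()[2],env.get_ft_force()-f0)
E
```

```text
True [0.47616439 0.19162835 0.08602572] [-4.07133789 -0.29691512  7.24498791] 19.325
0.08601316315421141 [-4.50507132 -0.77277671  7.9707617 ]
```

The tip reached z = 0.086, which is the full 6 mm of travel, and the force spiked to 16 N at the bottom. Now I release it and move clear.

```bash
python3 - <<'E'
from h import *
p=env.get_tool_pos()
env.move_straight(p+[0,0,.04],vel=.06); env.move_straight(p+[0,0,.16],vel=.15)
env.move_j([-1.571,0.313,1.498,0,1.331,-0.223]); env.dwell(.3)
t=imaging.snapshot("top");sc=imaging.snapshot("scene")
for col in('green','red','yellow','blue'):
    k=[onplane("top",x[1],.056) for x in blobs(t,col,(265,200,365,247))]; print(col,len(k),np.round(np.mean(k,0)*1e3,1) if k else '')
for n,i,roi in(("top",t,(215,245,250,275)),("scene",sc,(380,262,410,290))): print('btn',n,blobs(i,'green',roi,20))
cv2.imwrite("pics/end.png",np.vstack([cv2.resize(i,(800,300),interpolation=cv2.INTER_CUBIC) for i in(t[150:315,190:630],sc[200:320,190:510])])[:,:,::-1])
print(env.get_clock(),env.get_ft_force())
E
```

```text
green 4 [535.2 104.9  56. ]
red 4 [543.1  63.6  56. ]
yellow 4 [551.2  22.4  56. ]
blue 4 [558.6 -19.1  56. ]
btn top [(138, [232.1, 259.0])]
btn scene [(143, [393.4, 276.1])]
24.5833 [-1.19976969  0.25158078  0.77636916]
```

View pics/end.png

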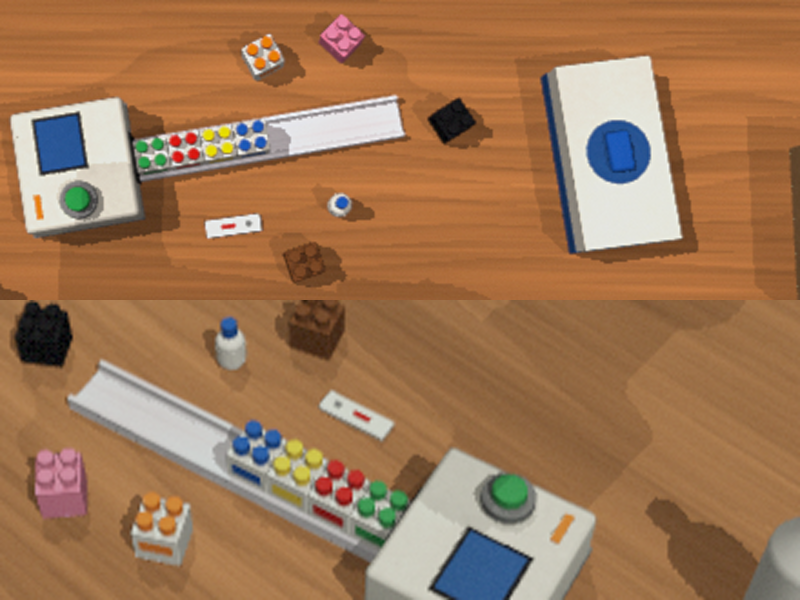

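The row is against the stop with no visible gaps, the button is back up, and everything else is undisturbed. I hand in.

```bash
python3 -c "
from cell import order; order.hand_in()"
```

```text
the job is handed in; nothing more can be done
```

The four carriers are home against the end stop as one closed row, and the start button was pressed and released. I handed the job in at about 24.6 s on the robot clock, with the arm back at its start pose and clear of everything.

- **Push:** I pushed the blue (rear) carrier with shut fingers. The row, front to rear green, red, yellow, blue, moved until a slow press stopped against the stop. Two further presses to an 18 N force change moved nothing.
- **Row check:** With the arm clear, the carriers measured about 42 mm apart, 126.1 mm from front to rear. That matches the starting spacing within the measuring accuracy, so the camera cannot resolve sub-millimetre gaps. The images show no gaps.
- **Start button:** The tip went down to z = 0.086, the full 6 mm of travel, stopping on the 16 N limit and holding at about 8 N, above the 5 N needed. Afterwards the button was back at its original pixel position in both cameras.
- **Other objects:** The spare, cassette, dropper, glove box and the look-alikes appear unmoved in the final picture. The squeeze bottle, tube rack and gel bottle were mostly outside that crop and not rechecked, though the arm worked away from them.
- **Disagreements:** The cameras differed by about 2 to 5 mm on absolute positions, so I relied on contact force for the end stop and on a wrist-camera fix for the button. The held force also fell to about 2 N after the first contact with the stop, which is why I pressed again.

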